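# Put the bench chisel away in its rack

## Task

Put the loose chisel away in the empty place of the chisel rack: its cutting edge goes under the clear blade guard, and its handle is pressed down into the sprung steel clip until the clip's arms snap over it and it sits fully home. Leave the honing guide and the red tin where they are.

Things in the scene. Friction and masses are not known exactly. Their poses are not given: they have to be found in the camera images.
- chisel: loose bench chisel, 170 g, 225 mm long: brown round handle, bright blade. Origin: on the handle's axis, 80 mm from the butt; grip and push here. x runs along the axis from butt to edge, y across the blade, z out of its upper face. At the start it lies on its handle and its edge: axis nose-down by 0.092 rad, origin 15 mm above the bench, blade pointing away from the robot within 0.6 rad
- chisel_edge (a point): middle of the cutting edge, on the axis, 145 mm along x from the chisel's origin. The blade is flat, 20 mm wide and 4 mm thick, centred on the axis, from 120 mm from the butt to the edge
- chisel_butt (a point): centre of the handle's rear end, on the axis, 80 mm behind the chisel's origin. The handle is 27 mm in diameter up to 100 mm from the butt; then comes a brass ferrule 21 mm in diameter, 16 mm long
- rack: fixed wooden chisel rack, base board 268 x 252 x 12 mm, origin at the centre of its underside, x away from the robot. On it lie three like planks side by side, 81 mm apart, each with a clip and a blade guard. Two hold fixed chisels with narrower blades; any one of the three may be the empty one
- station: the empty place of the rack: pale plank 256 x 78 x 10 mm, the sprung steel clip nearer the robot, the blade guard at the far end. Origin: centre of the plank's underside, 12 mm above the bench. x points from clip to guard, z up. The plank's top lies 27 mm below the axis of a stowed chisel
- clip_center (a point): where the handle's axis passes the clip when fully home: x -77, z +37 mm from the station's origin, axes as the station's. The handle rests 13.5 mm below it. The clip is 14 mm long in x; its two arms have rounded lips 7 mm above this point, 22 mm apart when empty, and ends flared to 36 mm, 14 mm above it. In place, the butt is 38 mm behind this point (-x), give or take 15
- guard_mouth (a point): middle of the blade guard's opening towards the clip: x +75, z +39 mm from the station's origin, axes as the station's. The pocket is 14 mm high (7 above and below this point; a stowed blade's middle lies 2 mm below it), 28 mm wide with a flared mouth, 40 mm deep to a cork stop, covered by a 4 mm clear plate. In place, the edge is about 35 mm inside
- clip_left (a joint): left (+y) spring arm of the empty clip, rad: 0 empty, about 0.06 with a handle home, about 0.13 while the widest part passes. A level handle touches the lips with its axis about 16 mm above clip_center; pressing down with about 7 to 10 N then springs the arms apart
- clip_right (a joint): right (-y) spring arm of the empty clip, the same
- honing_guide: bystander, to be left where it lies: grey metal honing guide, 39 x 64 x 31 mm; origin at the centre of its underside
- tin_of_rouge: bystander, to be left where it lies: round tin with a red lid, 67 x 67 x 28 mm; origin at the centre of its underside

How it is judged:
At the end, for the whole second after the job is handed in: The chisel's edge lies at least 15 mm inside the blade guard; its handle is home in the clip, with the axis within 4 mm of the seated height and 5 mm of the middle at both butt and grip; the clip's arms have closed over it; it is at rest and released (x of chisel_edge in the frame of guard_mouth between 0.015 and 0.045 m and y of chisel_edge in the frame of guard_mouth between -0.01 and 0.01 m and z of chisel_edge in the frame of guard_mouth between -0.009 and 0.008 m and y of chisel_butt in the frame of clip_center between -0.005 and 0.005 m and z of chisel_butt in the frame of clip_center between -0.004 and 0.004 m and y of chisel in the frame of clip_center between -0.005 and 0.005 m and z of chisel in the frame of clip_center between -0.004 and 0.004 m and value of joint each of clip_left, clip_right below 0.1 rad and linear speed of chisel below 0.02 m/s); the robot touches nothing.
It fails at once if the honing guide or the red tin was moved by more than 30 mm (distance of any of honing_guide, tin_of_rouge from where it was at the start of the episode above 0.03 m).
It also fails if it takes over 45 s, if anything falls off the work surface, if the arm or the gripper's body presses on something with over 40 N, if the wrist force passes 120 N, or if a joint passes its speed limit or range.

## Robot

A 6-joint arm with a two-finger parallel gripper is mounted at the origin on a cart in front of the work surface, level with it; the furniture and walls round the work are solid. World frame = base frame: x ahead of the robot, y to its left, z up, the work surface at z = 0. Lengths are in m, angles in rad, forces in N, time in s.
With the tool pointing down it reaches from about 0.2 to 0.875 m from the base axis. Payload 3.4 kg.
Tool frame: the origin (TCP) lies midway between the tips of the shut fingers; the grasp point (between the pads) lies 19 mm behind it; z points along the fingers, y is the line along which they close (so a half turn about z gives the same grasp; the last joint's range is limited). The gripper opens to 94 mm and grips with 3 to 60 N. Pads are 16 mm wide; open, the fingers measure 119 mm over their backs; the gripper's body (75 mm by 177 mm) begins 78 mm behind the grasp point.
Start: joints at [-1.304, 0.276, 1.505, -0, 1.361, -0.121], TCP at [0.217, -0.532, 0.205] pointing down, gripper open.
Joint ranges: [-2.89, 2.89], [-0.75, 2.08], [0.22, 2.7], [-1.18, 4.32], [0.11, 2.71], [-2.7, 2.7]. Speed limits (rad/s): [2.57, 2.57, 3.14, 3.14, 3.14, 3.14].

## Interface

Orientations are given as [roll, pitch, yaw] about the fixed x, y, z axes, in that order (R = Rz(yaw) Ry(pitch) Rx(roll)).
In Python, from station import sense, eyes, bot gives the robot as it stands. The module is installed in compiled form; this text tells all that it offers.
- The arm moves only by the shell command python3 -m pendant 'ROWS' [OPENING] [FORCE]. ROWS is a JSON object of lists of equal length, an entry for each row: "offset": the shift along the tool's x, y, z in cm, a list of three; "turn": the turn about the tool's z in degrees. In form: {"offset": [[tx, ty, tz], ...], "turn": [turn, ...]}. A call has 1 to 20 rows; each row is the pose to reach, as a shift and turn from the pose commanded when the call began, along the tool's axes at that moment; what a row does not reach only later rows make up. A row lasts 1/8 s, in which the tool goes at most 62.5 mm and 10.7 degrees, less where a joint would pass 70% of its speed; a pose out of reach is approached as far as the arm can. A call with a gripper value outside its range is refused whole. OPENING is the opening, from 0 (shut) to 1 (fully open), set as the call begins (- or left out, the last holds). The fingers move at their own pace and stop on an object; FORCE is the grip in N (left out, the last holds). Time passes only in rows, so rows that repeat a pose let the fingers close. It gives the time, the measured TCP pose, the force, the opening and the grip force at its end, in the units of the state.
- sense(): the state, without advancing time (a new reading comes with each control period).
- eyes.grab_frame(name): name is "side" or "top"; returns (picture, depth): 420x560x3 uint8, blue, green, red; 420x560 float32, m along the optical axis (not along the pixel's ray), 0 where there is no reading.
- eyes.camera_info(name): a dict with "K" (3x3 intrinsics, pixels), "eye" and "attitude" of the camera in the world. Camera axes: x right, y down, z forward; pixel columns grow to the right and rows downward; lengths in m; the calibration is good to about 2 mm. A picture is of the moment at which its call begins. camera_info takes no time and is no camera call.
- bot.sign_off(): hands the job in; it is judged then, once.
The state is a dict: "time_s": time; "joint_pos": joint angles; "qd": joint speeds; "joint_efforts": joint torques, N m; "position": TCP position; "tool_rot": TCP orientation; "wrist_force": force on the tool from outside, world axes, zero at the start; "moment": the same for the moment, N m; "grip_width": finger opening in m; "grip_force": force on a finger pad.
Only numpy, scipy, OpenCV 4.12 (cv2) and the standard library are available. Lean on these libraries where they do the work, as an engineer would, in place of code of your own. Each camera call takes 0.05 s, during which the arm holds its last target. There are 200 camera calls.

## Working session

There is one attempt and no reset: what is moved stays moved. The work goes in short steps, Python scripts to look and compute and a shell command to move; the robot and the scene stay as the last step left them, time stands still between calls to the robot, and variables do not carry over. Pictures are saved under pics/ and viewed, at most 10 in all, crops included, and the job is handed in when it is done.

```bash
mkdir -p pics
python3 - <<'E'
from station import sense,eyes
import cv2,numpy as np
s=sense();print(s)
for n in("top","side"):
    p,d=eyes.grab_frame(n);cv2.imwrite(f"pics/{n}0.png",p);np.save(f"{n}0.npy",d);print(n,eyes.camera_info(n))
E
```

```text
{'time_s': 0.0, 'joint_pos': array([-1.30399653e+00,  2.76565244e-01,  1.50613016e+00,  9.61923450e-08,
        1.36070217e+00, -1.21023836e-01]), 'qd': array([-1.02903810e-03,  3.11938884e-03, -3.80885260e-04,  1.14319740e-03,
       -1.92233892e-05, -1.58485675e-03]), 'joint_efforts': array([-1.08351564e-03, -4.04585516e+01, -2.37225312e+01,  7.02230819e-02,
        3.44376639e-02, -1.30750609e-04]), 'position': array([ 0.21727948, -0.53174371,  0.20462291]), 'tool_rot': array([-3.13980095e+00, -2.17998885e-04,  3.87823417e-01]), 'wrist_force': array([-0.15054194,  0.78303554, -0.90002065]), 'moment': array([-0.05178676, -0.00759198,  0.02765196]), 'grip_force': 0.0, 'grip_width': 0.09375064528352932}
top {'K': array([[546.78324083,   0.        , 269.76641641],
       [  0.        , 546.78324083, 208.63768701],
       [  0.        ,   0.        ,   1.        ]]), 'eye': array([ 0.27969402, -0.06319906,  1.31950216]), 'attitude': array([-2.92400728e+00, -1.85267523e-03, -1.59118882e+00])}
side {'K': array([[418.50506119,   0.        , 282.68377295],
       [  0.        , 418.50506119, 204.78553701],
       [  0.        ,   0.        ,   1.        ]]), 'eye': array([0.36396584, 0.74471169, 0.70482979]), 'attitude': array([-2.213423  ,  0.01920716, -2.94616442])}
```

View pics/top0.png

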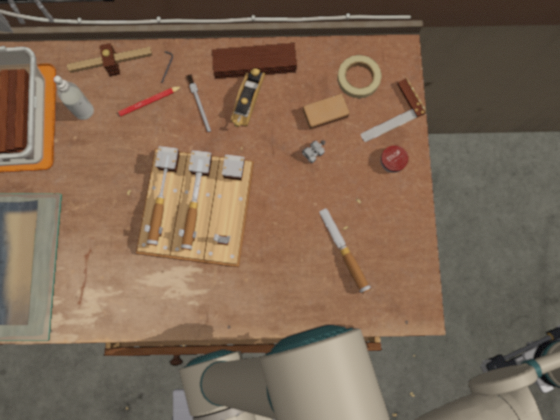

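View pics/side0.png

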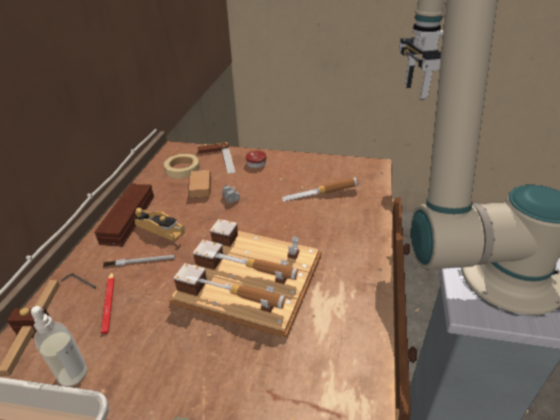

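Top: the loose chisel runs from its edge at (325,212) to its butt at (366,288). The empty plank is the rightmost, with its clip at (222,240) and guard at (233,165). The guide is at (314,151) and the tin at (395,158). Side: the same layout, with the gripper clear of everything.

```bash
cat > h.py <<'E'
from station import sense,eyes
import cv2,numpy as np
from scipy.spatial.transform import Rotation as R
def cam(n):
    c=eyes.camera_info(n);return c["K"],c["eye"],R.from_euler("xyz",c["attitude"]).as_matrix()
def cloud(n,d):
    K,e,A=cam(n);v,u=np.indices(d.shape)
    r=np.stack([(u-K[0,2])/K[0,0],(v-K[1,2])/K[1,1],np.ones(d.shape)],-1)
    return e+(r*d[...,None])@A.T
def ray(n,u,v,z):
    K,e,A=cam(n);r=A@np.array([(u-K[0,2])/K[0,0],(v-K[1,2])/K[1,1],1]);return e+r*(z-e[2])/r[2]
def proj(n,p):
    K,e,A=cam(n);q=K@(A.T@(np.asarray(p)-e));return q[:2]/q[2]
E
python3 - <<'E'
from h import *
p=cv2.imread("pics/top0.png");d=np.load("top0.npy");P=cloud("top",d)
z=P[...,2]
b=z[270:320,100:280];print("bench z",np.median(b),b.std())
# chisel by height
roi=np.zeros(z.shape,bool);roi[200:300,305:385]=1
m=roi&(z>.006)&(z<.05);n,l,st,ce=cv2.connectedComponentsWithStats(m.astype(np.uint8));
for s in st[1:]:
    if s[4]>20:print("obj",s)
k=1+st[1:,4].argmax();Q=P[l==k]
c=np.median(Q[:,:2],0);w,V=np.linalg.eigh(np.cov(Q[:,:2].T));ax=V[:,1]*np.sign(V[0,1]);
t=(Q[:,:2]-Q[:,:2].mean(0))@ax;print("chisel mean",Q.mean(0),"yaw",np.arctan2(ax[1],ax[0]),"t",t.min(),t.max(),"zmax",np.percentile(Q[:,2],98))
# rack
roi[:]=0;roi[140:275,130:265]=1
m=roi&(z>.008);Q=P[m];
print("rack z hist",np.histogram(Q[:,2],bins=np.arange(0.005,.08,.004)))
m=roi&(z>.006)
cs,_=cv2.findContours(m.astype(np.uint8),cv2.RETR_EXTERNAL,cv2.CHAIN_APPROX_NONE);c=max(cs,key=cv2.contourArea);r=cv2.minAreaRect(c);print(r);
bx=cv2.boxPoints(r);B=np.array([ray("top",*q,.017)for q in bx]);print(B,np.linalg.norm(np.diff(B,axis=0),axis=1))
im=cv2.resize(p[140:300,130:385],None,fx=3.1,fy=3.1,interpolation=cv2.INTER_CUBIC);cv2.imwrite("pics/crop1.png",im)
E
```

```text
bench z -0.0004437371808448942 0.08563020229299649
obj [324 212  46  82 740]
chisel mean [ 0.43809053 -0.25742456  0.02183545] yaw 0.4158665923264774 t -0.08303677314771546 0.1296748525092355 zmax 0.03488538511329039
rack z hist (array([  75,  512,  594, 2710, 3422,  703,   87,   89,   51,   78,  133,
        219,  351,  950,  853,  142,    1,    0]), array([0.005, 0.009, 0.013, 0.017, 0.021, 0.025, 0.029, 0.033, 0.037,
       0.041, 0.045, 0.049, 0.053, 0.057, 0.061, 0.065, 0.069, 0.073,
       0.077]))
((194.613037109375, 205.53134155273438), (104.49378204345703, 111.21561431884766), 8.365885734558105)
[[ 0.46532339  0.25391992  0.017     ]
 [ 0.74208612  0.22251939  0.017     ]
 [ 0.69714226 -0.03583689  0.017     ]
 [ 0.42389855  0.00662337  0.017     ]] [0.27853833 0.26223638 0.27652305]
```

View pics/crop1.png

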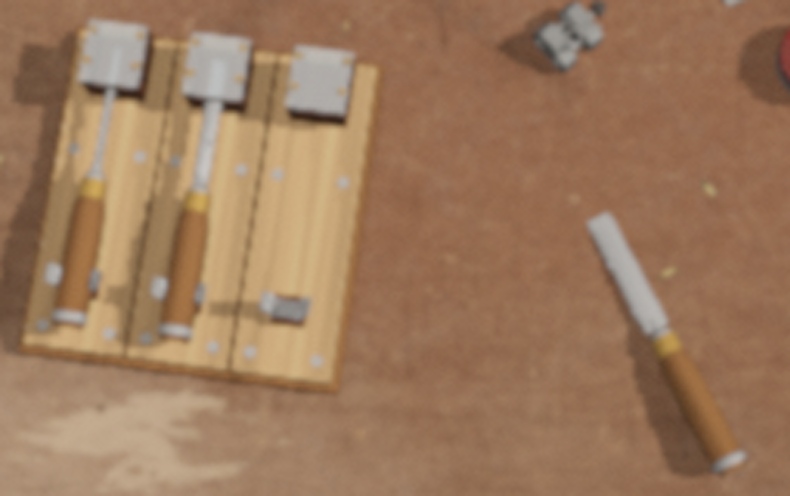

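Crop (x3.1, offset 130,140): the empty plank has screws at about (278,174), (343,183), (249,352) and (316,360), guard plate corners at (294,46) to (347,118), and its clip around (285,308). The chisel edge is at (600,220) and the butt at (730,462). I refine these with masks next.

Run:
```python
from h import *
p=cv2.imread("pics/top0.png");d=np.load("top0.npy");P=cloud("top",d);z=P[...,2]
hsv=cv2.cvtColor(p,cv2.COLOR_BGR2HSV)
U=lambda x,y:np.array([130+(x+.5)/3.1-.5,140+(y+.5)/3.1-.5])
print("edge",e:=ray("top",*U(601,217),.0017),"butt",b:=ray("top",*U(731,464),.022),np.linalg.norm(e-b),"yaw",np.arctan2(*(e-b)[1::-1]))
# low saturation grey blobs on the rack
g=((hsv[...,1]<75)&(hsv[...,2]>110)).astype(np.uint8);g[:, :195]=0;g[:,262:]=0;g[:140]=0;g[275:]=0
n,l,st,ce=cv2.connectedComponentsWithStats(g)
for i in range(1,n):
    if st[i,4]>2:
        u,v=ce[i];print(ce[i].round(1),st[i],"z",np.median(z[l==i]).round(3),"at .022",ray("top",u,v,.022).round(4)[:2])
i=l[165,233]
c=cv2.findContours((l==i).astype(np.uint8),cv2.RETR_EXTERNAL,cv2.CHAIN_APPROX_NONE)[0][0];r=cv2.minAreaRect(c);B=np.array([ray("top",*q,.062)for q in cv2.boxPoints(r)]);print("guard",B.round(4),B.mean(0),np.linalg.norm(B[1]-B[0]),np.linalg.norm(B[2]-B[1]))
S=np.array([ray("top",*U(*q),.022)for q in[(278,174),(343,183),(249,352),(316,360)]])
print("screws",S.round(4),S.mean(0))
f=(S[0]+S[1]-S[2]-S[3])/2;l_=(S[0]-S[1]+S[2]-S[3])/2
print("f",np.linalg.norm(f),np.arctan2(f[1],f[0]),"l",np.linalg.norm(l_),np.arctan2(-l_[0],l_[1]))
# plank lines: dark seams -> row-wise minima between (270,55) and (235,375) crop
g=p.max(2).astype(float)
for a,bb in [((267,60),(232,375)),((170,45),(126,355))]:
    pts=[]
    for s in np.linspace(.3,.95,40):
        c=U(*((1-s)*np.array(a)+s*np.array(bb)));us=np.arange(int(c[0])-3,int(c[0])+5);v=int(round(c[1]))
        w=np.clip(np.median(g[v,us])-15-g[v,us],0,None)
        if w.sum()>0:pts.append(ray("top",(w*us).sum()/w.sum(),v,.022)[:2])
    vx,vy,x0,y0=cv2.fitLine(np.float32(pts),cv2.DIST_HUBER,0,.001,.001).ravel();sg=np.sign(vx)
    print("seam",x0,y0,np.arctan2(vy*sg,vx*sg),len(pts))
for n in["side"]:
    q=cv2.imread("pics/side0.png");cv2.imwrite("pics/crop2.png",cv2.resize(q[170:330,170:390],None,fx=3.6,fy=3.6,interpolation=cv2.INTER_CUBIC))
```

```text
edge [ 0.56569338 -0.20418211  0.0017    ] butt [ 0.36740563 -0.2927436   0.022     ] 0.21811294994327562 yaw 0.4200488802286114
[200.6 167.9] [195 150  16  52 469] z 0.059 at .022 [0.673  0.0974]
[232.8 165.3] [222 154  23  23 428] z 0.061 at .022 [0.6779 0.0178]
[207.4 194.4] [206 193   4   4  15] z 0.024 at .022 [0.6051 0.0802]
[219.1 195.5] [217 194   5   4  15] z 0.021 at .022 [0.6017 0.0515]
[240.3 198.5] [239 197   4   4  14] z 0.023 at .022 [ 0.5932 -0.    ]
[195.4 233.8] [195 231   2   7  11] z 0.062 at .022 [0.508  0.1087]
[221.2 238.6] [213 234  18  10 116] z 0.037 at .022 [0.4951 0.0465]
[198.1 251.5] [196 250   5   4  15] z 0.023 at .022 [0.465  0.1017]
[210.2 253.2] [208 251   5   5  19] z 0.021 at .022 [0.4605 0.073 ]
[231.5 256. ] [230 254   4   5  16] z 0.021 at .022 [0.4526 0.0221]
guard [[ 0.6427  0.0429  0.062 ]
 [ 0.6961  0.0364  0.062 ]
 [ 0.6888 -0.0125  0.062 ]
 [ 0.6354 -0.0055  0.062 ]] [0.66574995 0.01529751 0.062     ] 0.05384089930395167 0.04938973488804094
screws [[ 6.010e-01  5.100e-02  2.200e-02]
 [ 5.927e-01 -1.000e-04  2.200e-02]
 [ 4.604e-01  7.340e-02  2.200e-02]
 [ 4.531e-01  2.190e-02  2.200e-02]] [0.52681596 0.03656696 0.022     ]
f 0.14187476310040714 -0.15704137627970108 l 0.05192007940462759 -0.15024875527334172
seam 0.5279779 0.07729359 -0.15139654 40
seam 0.5456281 0.15688178 -0.16139099 38
```

View pics/crop2.png

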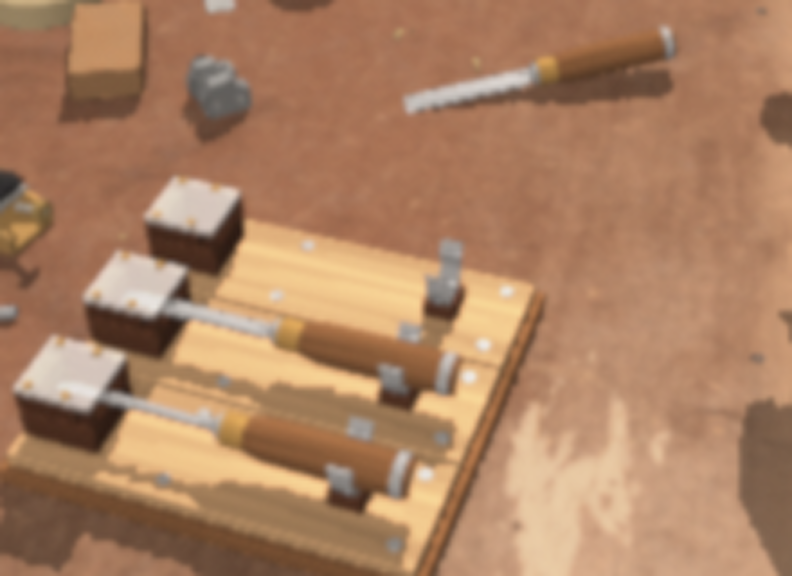

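Side crop (x3.6, offset 170,170): the empty clip's arms stand at (451,250) and (442,288). The chisel edge is at (408,104) and the butt at (669,42). I triangulate both.

Run:
```python
from h import *
U=lambda x,y:np.array([130+(x+.5)/3.1-.5,140+(y+.5)/3.1-.5])
W=lambda x,y:np.array([170+(x+.5)/3.6-.5,170+(y+.5)/3.6-.5])
def tri(a,b):
    Ps=[]
    for n in("top","side"):
        K,e,A=cam(n);Ps.append(K@np.c_[A.T,-A.T@e])
    X=cv2.triangulatePoints(*Ps,a.reshape(2,1),b.reshape(2,1)).ravel();return X[:3]/X[3]
print("edge",tri(U(601,217),W(408,104)),"side@.0017",ray("side",*W(408,104),.0017))
print("butt",tri(U(731,464),W(669,42)),"side@.022",ray("side",*W(669,42),.022))
ps=cv2.imread("pics/side0.png");pt=cv2.imread("pics/top0.png")
# handle/blade colour centroids along axis, both views: edge lines of chisel via depth mask already (top). ferrule centre:
print("ferrule",tri(U(667,343),W(543,68)))
yaw=-.155;f=np.array([np.cos(yaw),np.sin(yaw),0]);n=np.array([-f[1],f[0],0]);m=np.array([.639,.0187,.051])
o=m-.075*f;o[2]=.012;c=o-.077*f;c[2]=.049
print("origin",o,"clip",c)
for nm,q in[("clip",c),("lipL",c+n*.016+[0,0,.014]),("lipR",c-n*.016+[0,0,.014]),("guardnear L",m+n*.025+[0,0,.011]),("near plank end",o-f*.128+[0,0,.01]),("plank near R corner",o-f*.128-n*.039+[0,0,.01])]:
    t=proj("top",q);s=proj("side",q);print(nm,"top crop",((t-[130,140]+.5)*3.1-.5).round(0),"side crop",((s-170+.5)*3.6-.5).round(0))
d=np.load("top0.npy");P=cloud("top",d)[225:250,205:240].reshape(-1,3);Q=P[P[:,2]>.045];L=np.c_[(Q-o)@f,(Q-o)@n,Q[:,2]];print("clip high pts",len(L),L.mean(0),L.min(0),L.max(0))
```

```text
edge [ 0.56538439 -0.20423097  0.00135263] side@.0017 [ 0.56461978 -0.20361847  0.0017    ]
butt [ 0.36685182 -0.29225001  0.02460665] side@.022 [ 0.36622206 -0.29610255  0.022     ]
ferrule [ 0.46216038 -0.24953427  0.01674331]
origin [0.56489914 0.03027851 0.012     ] clip [0.48882225 0.04216578 0.049     ]
clip top crop [287. 309.] side crop [448. 278.]
lipL top crop [264. 303.] side crop [440. 278.]
lipR top crop [306. 309.] side crop [456. 246.]
guardnear L top crop [283. 109.] side crop [215. 237.]
near plank end top crop [279. 380.] side crop [524. 327.]
plank near R corner top crop [330. 387.] side crop [541. 288.]
clip high pts 44 [-0.0837332  -0.00401703  0.11649597] [-0.26735487 -0.13638691  0.04870207] [-0.06767338  0.01960116  1.31950216]
```

```bash
cat >> h.py <<'E'
def go(p,yaw):
    s=sense();M=R.from_euler("xyz",s["tool_rot"]).as_matrix();d=M.T@(np.asarray(p)-s["position"])*100
    dy=np.degrees(yaw-s["tool_rot"][2]);print("t",s["time_s"],"pos",s["position"].round(4),"rot",s["tool_rot"].round(4),"w",s["grip_width"].round(4),"gf",round(float(s["grip_force"]),1),"F",s["wrist_force"].round(1),"offset cm",d.round(2),"turn",round(-dy,2))
E
python3 -c "
from h import *
go([.4355,-.2615,.10],.418);go([.4355,-.2615,.004],.418)"
```

```text
Traceback (most recent call last):
  File "h.py", line 16, in go
    dy=np.degrees(yaw-s["tool_rot"][2]);print("t",s["time_s"],"pos",s["position"].round(4),"rot",s["tool_rot"].round(4),"w",s["grip_width"].round(4),"gf",round(float(s["grip_force"]),1),"F",s["wrist_force"].round(1),"offset cm",d.round(2),"turn",round(-dy,2))
                                                                                                                            ^^^^^^^^^^^^^^^^^^^^^
AttributeError: 'float' object has no attribute 'round'
```

```bash
sed -i 's/s\["grip_width"\].round(4)/round(float(s["grip_width"]),4)/' h.py
python3 -c "
from h import *
go([.4355,-.2615,.10],.418);go([.4355,-.2615,.004],.418)"
```

```text
t 0.1 pos [ 0.2173 -0.5318  0.2047] rot [-3.140e+00 -2.000e-04  3.878e-01] w 0.0939 gf 0.0 F [ 0.5  1.  -0.1] offset cm [ 30.42 -16.76  10.5 ] turn -1.73
t 0.1 pos [ 0.2173 -0.5318  0.2047] rot [-3.140e+00 -2.000e-04  3.878e-01] w 0.0939 gf 0.0 F [ 0.5  1.  -0.1] offset cm [ 30.42 -16.74  20.1 ] turn -1.73
```

```bash
python3 -m pendant '{"offset":[[4,-2.2,1.4],[9,-5,3.5],[14,-7.7,5],[19,-10.5,7],[24,-13.2,9],[28,-15.4,10.5],[30.4,-16.8,10.5],[30.4,-16.8,10.5],[30.4,-16.8,10.5]],"turn":[0,-0.5,-1,-1.7,-1.7,-1.7,-1.7,-1.7,-1.7]}' 0.7 20
python3 -c "
from h import *
go([.4355,-.2615,.004],.418)
p,d=eyes.grab_frame('top');q,_=eyes.grab_frame('side')
cv2.imwrite('pics/a1.png',np.hstack([cv2.resize(p[170:310,290:410],(400,467)),cv2.resize(q[100:240,260:380],(400,467))]))"
```

```text
time_s: 1.23
position: [0.435, -0.2624, 0.1004]
tool_rot: [3.141, 0.001, 0.418]
wrist_force: [-0.1, -0.4, -0.3]
grip_width: 0.0658
grip_force: 0.0
t 1.225 pos [ 0.435  -0.2624  0.1004] rot [3.1413e+00 7.0000e-04 4.1770e-01] w 0.0658 gf 0.0 F [-0.1 -0.4 -0.3] offset cm [ 0.09 -0.06  9.64] turn -0.02
```

View pics/a1.png

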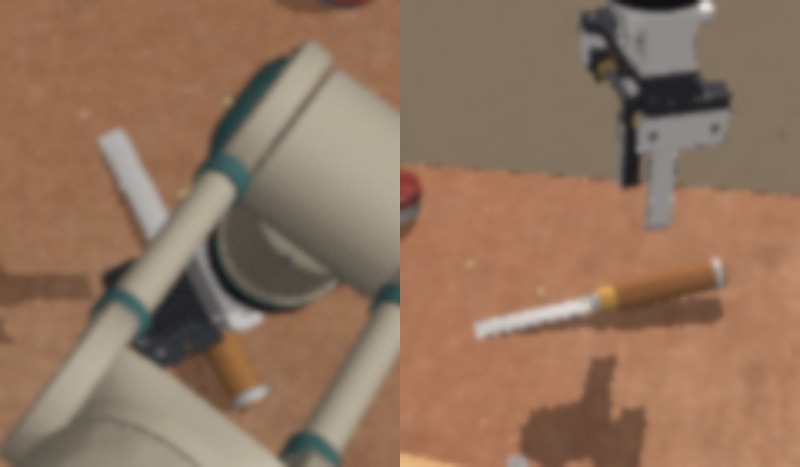

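The gripper hovers over the handle just behind the ferrule, with its fingers straddling the axis. In the left half the blade tip is at (113,135) and the butt at (250,395). I descend and grip.

```bash
python3 -m pendant '{"offset":[[0.1,0,3],[0.1,0,6],[0.1,0,8.5],[0.1,0,9.6],[0.1,0,9.6],[0.1,0,9.6]],"turn":[0,0,0,0,0,0]}' 0.7 20
python3 -m pendant '{"offset":[[0,0,0],[0,0,0],[0,0,0],[0,0,0],[0,0,0]],"turn":[0,0,0,0,0]}' 0 35
python3 -m pendant '{"offset":[[0,0,-4],[0,0,-9],[0,0,-13],[0,0,-13],[0,0,-13]],"turn":[0,0,0,0,0]}' 0 35
```

```text
time_s: 2.08
position: [0.4368, -0.2623, 0.0053]
tool_rot: [3.14, -0.001, 0.417]
wrist_force: [-0.1, 0.0, 0.7]
grip_width: 0.0657
grip_force: 0.0
time_s: 2.7
position: [0.4363, -0.2615, 0.0045]
tool_rot: [3.141, -0.0, 0.418]
wrist_force: [-0.1, 0.1, 1.4]
grip_width: 0.026
grip_force: 35.0
time_s: 3.32
position: [0.4352, -0.2606, 0.1331]
tool_rot: [-3.139, 0.001, 0.418]
wrist_force: [-0.2, 0.1, -2.5]
grip_width: 0.0264
grip_force: 35.0
```

```bash
python3 -c "
from h import *
go([.471,.0449,.14],-.155)"
```

```text
t 3.325 pos [ 0.4352 -0.2606  0.1331] rot [-3.1393e+00  1.4000e-03  4.1750e-01] w 0.0264 gf 35.0 F [-0.2  0.1 -2.5] offset cm [ 15.66 -26.48  -0.65] turn 32.8
```

```bash
python3 -m pendant '{"offset":[[1.3,-2.2,-0.7],[3.5,-6,-0.7],[6,-10,-0.7],[8.5,-14.4,-0.7],[11,-18.6,-0.7],[13.2,-22.3,-0.7],[14.8,-25,-0.7],[15.7,-26.5,-0.7],[15.7,-26.5,-0.7],[15.7,-26.5,-0.7]],"turn":[3,8,13,18,23,28,31,32.8,32.8,32.8]}' 0 35
python3 -c "
from h import *
go([.471,.0449,.14],-.155)
p,d=eyes.grab_frame('top');q,_=eyes.grab_frame('side');cv2.imwrite('pics/b_t.png',p);cv2.imwrite('pics/b_s.png',q)
cv2.imwrite('pics/a2.png',np.hstack([cv2.resize(p[130:270,160:280],(400,467)),cv2.resize(q[130:270,220:340],(400,467))]))"
```

```text
time_s: 4.58
position: [0.4714, 0.0439, 0.1402]
tool_rot: [3.141, 0.003, -0.155]
wrist_force: [-0.8, -0.6, -1.9]
grip_width: 0.0263
grip_force: 35.0
t 4.575 pos [0.4714 0.0439 0.1402] rot [ 3.1407e+00  2.8000e-03 -1.5460e-01] w 0.0263 gf 35.0 F [-0.8 -0.6 -1.9] offset cm [-0.05 -0.09  0.02] turn 0.02
```

View pics/a2.png

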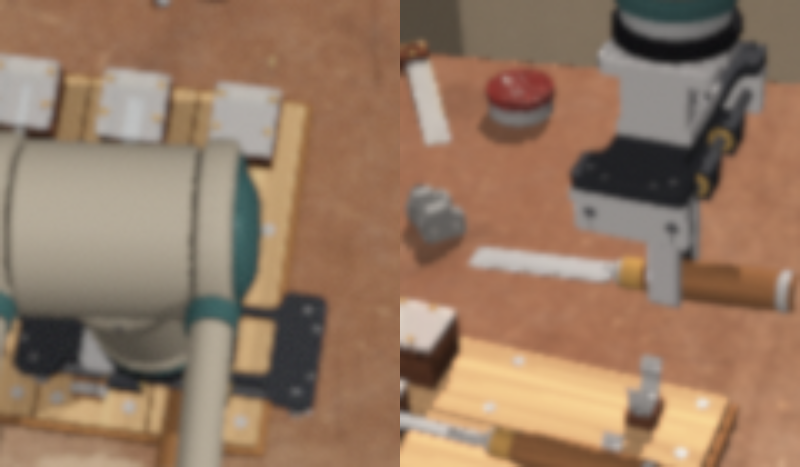

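The arm hides the chisel from the top camera. In the side half the edge is at (474,258) and the butt centre at (785,291). I intersect those rays with the vertical plane through the grip.

Run:
```python
from h import *
s=sense();t=s["position"];y=s["tool_rot"][2];f=np.array([np.cos(y),np.sin(y),0]);n=np.array([-f[1],f[0],0])
K,e,A=cam("side")
def X(u,v):
    r=A@np.array([(u-K[0,2])/K[0,0],(v-K[1,2])/K[1,1],1]);p=e+r*((t-e)@n)/(r@n);return (p-t)@f,p[2]-t[2]
T=lambda x,y:(220+(x-400+.5)*.3-.5,130+(y+.5)*.3-.5)
E=X(*T(474,258));B=X(*T(785,291));print("edge",E,"butt",B,"len",np.hypot(E[0]-B[0],E[1]-B[1]),"pitch",np.arctan2(B[1]-E[1],E[0]-B[0]))
print("predicted origin, edge:",.145*np.cos(.092),.0105-.145*np.sin(.092))
mouth=np.array([.639,.0187,.051]);print("mouth rel tcp",(mouth-t)@f,(mouth-t)@n)
```

```text
edge (np.float64(0.1427706078138208), np.float64(-0.007806103944030168)) butt (np.float64(-0.07311164719666519), np.float64(0.018630736496600714)) len 0.2174949529549959 pitch 0.1218528359276041
predicted origin, edge: 0.14438679269865196 -0.002821189668963676
mouth rel tcp 0.16900339521973257 0.001294390176295332
```

The fingers would foul the clip's flared arms (top at z 63 mm) before the edge entered the guard. I'll put the chisel down on the free bench and regrip at the ferrule.

```bash
python3 - <<'E'
from h import *
s=sense();t=s["position"];y=s["tool_rot"][2];f=np.array([np.cos(y),np.sin(y),0]);n=np.array([-f[1],f[0],0])
K,e,A=cam("side")
for x,yy in[(620,270),(645,273)]:
    u,v=220+(x-400+.5)*.3-.5,130+(yy+.5)*.3-.5
    r=A@np.array([(u-K[0,2])/K[0,0],(v-K[1,2])/K[1,1],1]);pl=t+n*.0105;p=e+r*((pl-e)@n)/(r@n);print((p-t)@f,p[2]-t[2])
print("guide",ray("top",314,151,.015),"drop edge",t-.195*n+.145*f)
E
python3 -m pendant '{"offset":[[0,2,0],[0,6,0],[0,10.5,0],[0,14.5,0],[0,17.5,3],[0,19.5,7],[0,19.5,11],[0,19.5,13],[0,19.5,13.5],[0,19.5,13.5],[0,19.5,13.5]],"turn":[0,0,0,0,0,0,0,0,0,0,0]}' 0 35
```

```text
0.03287152659684651 0.01669942756817941
0.015879947136330515 0.01848038061546617
guide [ 0.71344642 -0.18516237  0.015     ] drop edge [ 0.58484225 -0.17149618  0.14078957]
time_s: 6.05
position: [0.4431, -0.1488, 0.0075]
tool_rot: [3.141, -0.002, -0.155]
wrist_force: [0.1, 0.0, -2.4]
grip_width: 0.026
grip_force: 35.0
```

```bash
python3 -m pendant '{"offset":[[0,0,0.15],[0,0,0.15],[0,0,0.15],[0,0,0.15]],"turn":[0,0,0,0]}' 0.6 35
python3 -m pendant '{"offset":[[0,0,0],[0,0,-5],[0.5,0,-7],[2.7,0,-7],[2.7,0,-6],[2.7,0,-6]],"turn":[0,0,0,0,0,0]}' 0.6 35
python3 -c "
from h import *
go([.471,.0449,.14],-.155)
p,d=eyes.grab_frame('top');q,_=eyes.grab_frame('side');cv2.imwrite('pics/c_t.png',p);cv2.imwrite('pics/c_s.png',q)
cv2.imwrite('pics/a3.png',np.hstack([cv2.resize(p[150:290,260:380],(400,467)),cv2.resize(q[120:260,240:360],(400,467))]))"
```

```text
time_s: 6.55
position: [0.4424, -0.1483, 0.0051]
tool_rot: [3.141, -0.0, -0.155]
wrist_force: [-0.8, -0.3, -0.2]
grip_width: 0.0561
grip_force: 0.0
time_s: 7.3
position: [0.4667, -0.1515, 0.0633]
tool_rot: [-3.14, 0.005, -0.155]
wrist_force: [-0.1, 0.5, 0.3]
grip_width: 0.0562
grip_force: 0.0
t 7.3 pos [ 0.4667 -0.1515  0.0633] rot [-3.1404  0.0046 -0.1549] w 0.0562 gf 0.0 F [-0.1  0.5  0.3] offset cm [ -2.64 -19.48  -7.63] turn 0.01
```

View pics/a3.png

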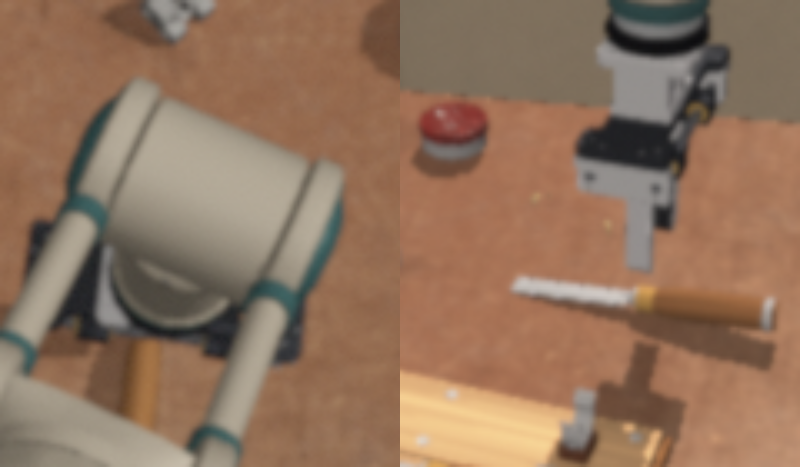

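The chisel lies flat on the bench with its edge at (515,287), ferrule at (646,298) and butt at (768,313) in the side half, where the fingers are above the ferrule. I check the distances by casting rays.

Run:
```python
from h import *
s=sense();t=s["position"];y=s["tool_rot"][2];f=np.array([np.cos(y),np.sin(y),0]);n=np.array([-f[1],f[0],0])
for nm,x,yy,z in[("edge",515,287,.002),("ferrule front",635,298,.0125),("ferrule back",656,299,.0125),("ferrule",646,298,.0125),("butt",768,313,.022)]:
    p=ray("side",240+(x-400+.5)*.3-.5,120+(yy+.5)*.3-.5,z);print(nm,p.round(4),((p-t)@f).round(4),((p-t)@n).round(4))
```

```text
edge [ 0.5822 -0.1653  0.002 ] 0.1156 0.0043
ferrule front [ 0.4792 -0.1537  0.0125] 0.0121 -0.0001
ferrule back [ 0.4622 -0.1553  0.0125] -0.0045 -0.0042
ferrule [ 0.4704 -0.1552  0.0125] 0.0036 -0.0029
butt [ 0.3714 -0.1398  0.022 ] -0.0966 -0.003
```

```bash
python3 -m pendant '{"offset":[[0,0,0],[0,0,3],[0,0,5],[0,0,6],[0,0,6],[0,0,6]],"turn":[0,0,0,0,0,0]}' 0.6 50
python3 -m pendant '{"offset":[[0,0,0],[0,0,0],[0,0,0],[0,0,0]],"turn":[0,0,0,0]}' 0 50
python3 -m pendant '{"offset":[[0,0,-3],[0,0,-7],[0,0,-9],[0,0,-9],[0,0,-9]],"turn":[0,0,0,0,0]}' 0 50
python3 -c "
from h import *
q,_=eyes.grab_frame('side');cv2.imwrite('pics/d_s.png',q)
cv2.imwrite('pics/a4.png',cv2.resize(q[100:240,240:400],None,fx=5,fy=4.2))
y=-.155;f=np.array([np.cos(y),np.sin(y),0]);go(np.array([.639,.0187,.095])-.145*f,y)"
```

```text
time_s: 8.15
position: [0.4695, -0.1527, 0.0056]
tool_rot: [3.141, -0.001, -0.155]
wrist_force: [-0.6, 0.3, 0.2]
grip_width: 0.0564
grip_force: 0.0
time_s: 8.65
position: [0.4691, -0.1526, 0.0051]
tool_rot: [3.141, -0.001, -0.155]
wrist_force: [0.0, 0.0, 0.2]
grip_width: 0.0207
grip_force: 50.9
time_s: 9.28
position: [0.4679, -0.152, 0.0939]
tool_rot: [-3.141, 0.002, -0.155]
wrist_force: [-0.4, -0.8, -1.7]
grip_width: 0.02
grip_force: 51.3
t 9.325 pos [ 0.4678 -0.1519  0.0936] rot [-3.1408e+00  2.7000e-03 -1.5500e-01] w 0.0206 gf 51.3 F [-0.5 -0.  -1.4] offset cm [ -0.22 -19.49  -0.12] turn 0.0
```

View pics/a4.png

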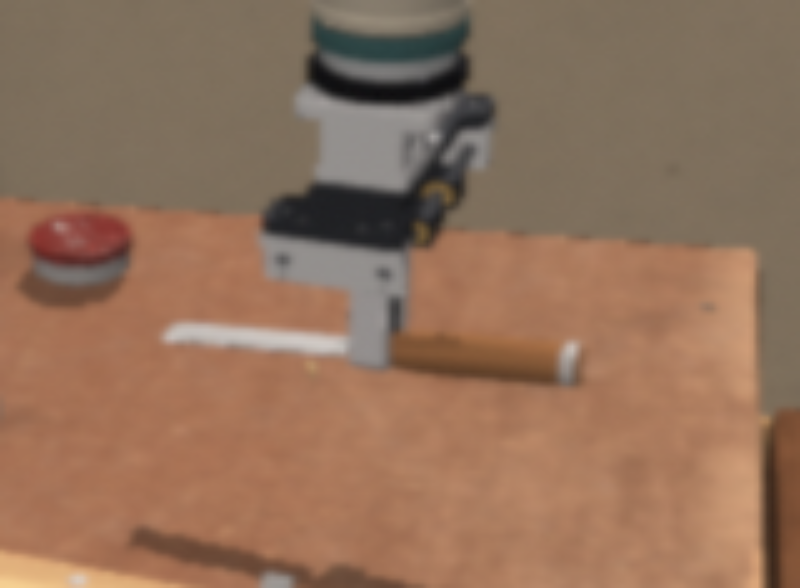

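The ferrule is gripped (width 20.6 mm), with the edge at (166,337) and the butt at (569,362).

```bash
cat >> h.py <<'E'
def inplane(n_,u,v):
    s=sense();t=s["position"];y=s["tool_rot"][2];f=np.array([np.cos(y),np.sin(y),0]);n=np.array([-f[1],f[0],0])
    K,e,A=cam(n_);r=A@np.array([(u-K[0,2])/K[0,0],(v-K[1,2])/K[1,1],1]);p=e+r*((t-e)@n)/(r@n);return np.array([(p-t)@f,p[2]-t[2]])
E
python3 -c "
from h import *
E=inplane('side',240+166.5/5-.5,100+337.5/4.2-.5);B=inplane('side',240+569.5/5-.5,100+362.5/4.2-.5);print(E,B,np.linalg.norm(E-B),(B-E)[1]/(E-B)[0])"
python3 -m pendant '{"offset":[[0,-2,-1],[-0.2,-6,-1],[-0.2,-10.5,-1],[-0.2,-14.5,-1],[-0.2,-17.5,-1],[-0.2,-19.5,-1],[-0.2,-19.5,-0.1],[-0.2,-19.5,-0.1]],"turn":[0,0,0,0,0,0,0,0]}' 0 50
python3 -c "
from h import *
q,_=eyes.grab_frame('side');cv2.imwrite('pics/e_s.png',q)
cv2.imwrite('pics/a5.png',cv2.resize(q[150:290,200:360],None,fx=5,fy=4.2))
y=-.155;f=np.array([np.cos(y),np.sin(y),0]);go(np.array([.639,.0187,.095])-.145*f,y)"
```

```text
[ 0.11786826 -0.00834169] [-0.09915128  0.01910557] 0.21874833281049674 0.12647367053940187
time_s: 10.32
position: [0.4955, 0.04, 0.0942]
tool_rot: [3.14, 0.004, -0.155]
wrist_force: [-0.6, -0.4, -1.4]
grip_width: 0.0202
grip_force: 51.3
t 10.375 pos [0.496  0.0398 0.0947] rot [ 3.1407e+00  2.7000e-03 -1.5550e-01] w 0.0201 gf 51.3 F [ 0.   0.5 -1.8] offset cm [-0.04 -0.12 -0.03] turn -0.03
```

View pics/a5.png

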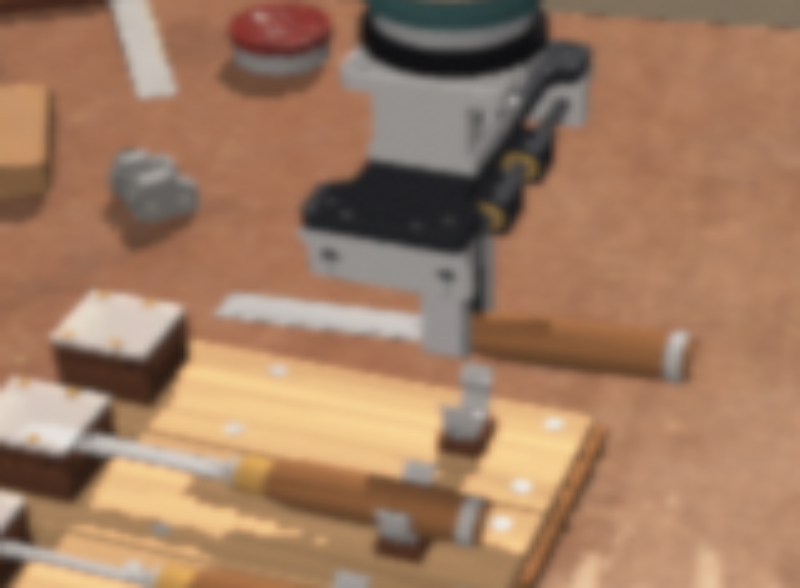

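The chisel points at the guard's opening. The edge end runs from (217,313) to (236,293), middle (226,303). The guard plate's near top corners are at (188,312) and (143,350). The empty clip is at (467,400), and the bystanders are untouched.

```bash
python3 -c "
from h import *
T=lambda x,y:(200+(x+.5)/5-.5,150+(y+.5)/4.2-.5)
t=sense()['position'];z=t[2]
E=inplane('side',*T(226,303));G=inplane('side',*T(165.5,331));B=inplane('side',*T(677,355));print('edge',E,E[1]+z,'plate',G,G[1]+z,'butt',B,B[1]+z,np.linalg.norm(E-B))
y=-.155;f=np.array([np.cos(y),np.sin(y)]);n=np.array([-f[1],f[0]]);print('mouth',(np.array([.639,.0187])-t[:2])@f,(np.array([.639,.0187])-t[:2])@n)
a=ray('side',*T(188,312),.062);b=ray('side',*T(143,350),.062);print(a,b)
# edge corners at known depth planes +-10mm
"
```

```text
edge [ 0.11436879 -0.00377525] 0.0909653717654223 plate [ 0.14847144 -0.03327069] 0.06146993949607882 butt [-0.09989099  0.01801197] 0.11275259713703445 0.21536465656386408
mouth 0.14455996723344508 0.0012134362980857662
[ 0.63655893 -0.00087181  0.062     ] [0.64815915 0.03523359 0.062     ]
```

```bash
python3 -m pendant '{"offset":[[1,-0.12,0],[2.2,-0.12,0],[2.2,-0.12,0.5],[2.2,-0.12,2],[2.2,-0.12,3.5],[2.2,-0.12,3.9],[2.2,-0.12,3.9],[2.2,-0.12,3.9]],"turn":[0,0,0,0,0,0,0,0]}' 0 50
python3 -c "
from h import *
q,_=eyes.grab_frame('side');p,_=eyes.grab_frame('top')
cv2.imwrite('pics/f_s.png',q);cv2.imwrite('pics/f_t.png',p)
a=cv2.resize(q[190:290,190:290],(400,560),interpolation=cv2.INTER_CUBIC);b=cv2.resize(p[140:250,190:270],(400,560),interpolation=cv2.INTER_CUBIC)
cv2.imwrite('pics/a6.png',np.hstack([a,b]))
y=-.155;f=np.array([np.cos(y),np.sin(y),0]);go(np.array([.639,.0187,.056])-.123*f,y)"
```

```text
time_s: 11.38
position: [0.5189, 0.0383, 0.0571]
tool_rot: [3.141, -0.0, -0.155]
wrist_force: [-0.3, -1.1, -1.4]
grip_width: 0.0206
grip_force: 51.3
t 11.475 pos [0.5192 0.0384 0.0573] rot [-3.1415e+00 -7.0000e-04 -1.5500e-01] w 0.0204 gf 51.3 F [-0.1 -1.7 -1.3] offset cm [-0.16  0.1   0.13] turn -0.0
```

```bash
python3 -m pendant '{"offset":[[0,0.1,0.13],[0.3,0.1,0.13],[0.6,0.1,0.13],[0.9,0.1,0.13],[1.2,0.1,0.13],[1.2,0.1,0.13]],"turn":[0,0,0,0,0,0]}' 0 50
```

```text
time_s: 12.22
position: [0.5314, 0.0355, 0.0557]
tool_rot: [-3.141, -0.001, -0.155]
wrist_force: [0.2, -0.4, -0.7]
grip_width: 0.0204
grip_force: 51.3
```

```bash
python3 -m pendant '{"offset":[[0.4,0,0],[0.8,0,0],[1.2,0,0],[1.2,0,0]],"turn":[0,0,0,0]}' 0 50
python3 -c "
from h import *
go([.639,.0187,.056],-.155)"
```

```text
time_s: 12.72
position: [0.543, 0.0336, 0.0556]
tool_rot: [-3.142, -0.0, -0.155]
wrist_force: [0.1, -0.5, -0.8]
grip_width: 0.0204
grip_force: 51.3
t 12.725 pos [0.543  0.0336 0.0556] rot [-3.1416e+00 -4.0000e-04 -1.5510e-01] w 0.0204 gf 51.3 F [ 0.1 -0.5 -0.8] offset cm [ 9.72 -0.01 -0.03] turn -0.01
```

```bash
python3 -m pendant '{"offset":[[0.4,0,0],[0.8,0,0],[1.1,0,0],[1.1,0,0],[1.1,0,0.3],[1.1,0,0.6],[1.1,0,0.6]],"turn":[0,0,0,0,0,0,0]}' 0 50
python3 -c "
from h import *
go([.639,.0187,.056],-.155)"
```

```text
time_s: 13.6
position: [0.5532, 0.0316, 0.0496]
tool_rot: [3.141, -0.0, -0.155]
wrist_force: [0.2, -1.7, -0.9]
grip_width: 0.0206
grip_force: 51.6
t 13.6 pos [0.5532 0.0316 0.0496] rot [ 3.1408 -0.     -0.1546] w 0.0206 gf 51.6 F [ 0.2 -1.7 -0.9] offset cm [ 8.67 -0.04 -0.64] turn 0.02
```

```bash
python3 -m pendant '{"offset":[[0,0,0.2],[0,0,0.4],[0,0,0.4]],"turn":[0,0,0]}' 0 50
python3 -c "
from h import *
q,_=eyes.grab_frame('side');cv2.imwrite('pics/g_s.png',q)
cv2.imwrite('pics/a7.png',cv2.resize(q[190:290,190:340],None,fx=5.3,fy=5.3,interpolation=cv2.INTER_CUBIC))"
```

```text
time_s: 13.98
position: [0.5533, 0.0317, 0.047]
tool_rot: [3.141, -0.001, -0.155]
wrist_force: [-2.6, -0.8, 8.7]
grip_width: 0.0203
grip_force: 50.9
```

View pics/a7.png

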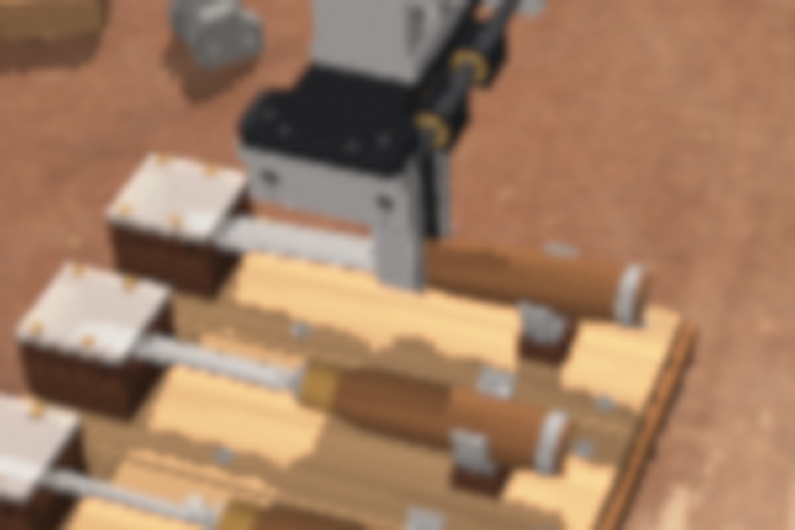

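The blade is in the guard at (220,225) and the handle lies between the arms of the clip at (545,320), with the butt at (630,293). I release, then press on the handle with shut fingers.

```bash
python3 -m pendant '{"offset":[[0,0,-0.2],[0,0,-0.2],[0,0,-0.2],[0,0,-2],[0,0,-6],[0,0,-6]],"turn":[0,0,0,0,0,0]}' 0.5 30
python3 -m pendant '{"offset":[[-1,0,0],[-3,0,0],[-3,0,0],[-3,0,0],[-3,0,0]],"turn":[0,0,0,0,0]}' 0 30
python3 -c "
from h import *
go([.639,.0187,.085],-.155)"
```

```text
time_s: 14.78
position: [0.5558, 0.032, 0.1082]
tool_rot: [-3.141, -0.006, -0.155]
wrist_force: [0.1, -0.5, -0.2]
grip_width: 0.0472
grip_force: 0.0
time_s: 15.4
position: [0.5243, 0.0365, 0.1054]
tool_rot: [3.141, -0.0, -0.155]
wrist_force: [-0.1, -0.3, 0.2]
grip_width: 0.0013
grip_force: 0.0
t 15.4 pos [0.5243 0.0365 0.1054] rot [ 3.1415e+00 -1.0000e-04 -1.5510e-01] w 0.0013 gf 0.0 F [-0.1 -0.3  0.2] offset cm [ 1.161e+01 -1.000e-02  2.040e+00] turn -0.0
```

Down 3.2 cm first, then slowly further.

```bash
python3 -m pendant '{"offset":[[0,0,1.5],[0,0,2.5],[0,0,2.8],[0,0,3.1],[0,0,3.4],[0,0,3.4]],"turn":[0,0,0,0,0,0]}' 0 30
python3 -m pendant '{"offset":[[0,0,0.2],[0,0,0.4],[0,0,0.4]],"turn":[0,0,0]}' 0 30
```

```text
time_s: 16.15
position: [0.5237, 0.0366, 0.0716]
tool_rot: [3.141, -0.0, -0.155]
wrist_force: [-0.4, -0.5, 0.7]
grip_width: 0.0006
grip_force: 0.0
time_s: 16.52
position: [0.5241, 0.0366, 0.069]
tool_rot: [3.142, -0.001, -0.155]
wrist_force: [-1.5, -0.3, 7.9]
grip_width: 0.0004
grip_force: 3.7
```

```bash
python3 -m pendant '{"offset":[[0,0,0.2],[0,0,0.3],[0,0,0.3]],"turn":[0,0,0]}' 0 30
python3 -m pendant '{"offset":[[0,0,0.2],[0,0,0.4],[0,0,0.4]],"turn":[0,0,0]}' 0 30
```

```text
time_s: 16.9
position: [0.524, 0.0366, 0.0658]
tool_rot: [3.142, -0.001, -0.155]
wrist_force: [-1.7, -0.1, 6.1]
grip_width: 0.0004
grip_force: 3.2
time_s: 17.27
position: [0.524, 0.0366, 0.0619]
tool_rot: [-3.142, -0.001, -0.155]
wrist_force: [-2.6, 0.4, 10.2]
grip_width: 0.0006
grip_force: 4.9
```

```bash
python3 -m pendant '{"offset":[[0,0,0.15],[0,0,0.15]],"turn":[0,0]}' 0 30
python3 -m pendant '{"offset":[[0,0,0.15],[0,0,0.15]],"turn":[0,0]}' 0 30
```

```text
time_s: 17.52
position: [0.524, 0.0366, 0.0617]
tool_rot: [-3.142, -0.001, -0.155]
wrist_force: [-4.5, 0.6, 18.5]
grip_width: 0.0009
grip_force: 9.4
time_s: 17.77
position: [0.524, 0.0367, 0.0616]
tool_rot: [-3.142, -0.002, -0.155]
wrist_force: [-7.4, -0.4, 27.8]
grip_width: 0.0006
grip_force: 13.9
```

The press met a rigid stop at the expected height. I retract and measure.

```bash
python3 -m pendant '{"offset":[[0,0,-2],[0,0,-6],[0,0,-10],[-3,3,-13],[-6,6,-15],[-10,10,-15],[-14,14,-15],[-18,18,-15],[-18,18,-15],[-18,18,-15],[-18,18,-15]],"turn":[0,0,0,0,0,0,0,0,0,0,0]}' 0 30
python3 - <<'E'
from h import *
y=-.155;f=np.array([np.cos(y),np.sin(y),0]);n=np.array([-f[1],f[0],0]);m=np.array([.639,.0187,.051]);c=m-.152*f;c[2]=.049
p,d=eyes.grab_frame("top");q,_=eyes.grab_frame("side");cv2.imwrite("pics/z_t.png",p);cv2.imwrite("pics/z_s.png",q)
P=cloud("top",d).reshape(-1,3);L=np.c_[(P-c)@f,(P-c)@n,P[:,2]-.049]
for a in(-45,-40,-35,-30,-25,-20,-15,-10,0,10,20,30,40,50,60,70,80,90,110,130,150):
    s=(abs(L[:,0]*1000-a)<2.6)&(abs(L[:,1])<.012)&(abs(L[:,2])<.06);h=L[s]
    hi=h[h[:,2]>h[:,2].max()-.008] if len(h) else h
    if len(h):print(a,len(h),"zmax",(np.percentile(h[:,2],95)*1000).round(1),"y",(hi[:,1].mean()*1000).round(1))
# neighbouring seated chisel for comparison
for a in(-30,-20,20,40):
    s=(abs(L[:,0]*1000-a)<2.6)&(abs(L[:,1]-.081)<.012)&(abs(L[:,2])<.06);h=L[s];hi=h[h[:,2]>h[:,2].max()-.008];print("nb",a,(np.percentile(h[:,2],95)*1000).round(1),(hi[:,1].mean()*1000-81).round(1))
hsv=cv2.cvtColor(p,cv2.COLOR_BGR2HSV);h=((hsv[...,0]>8)&(hsv[...,0]<18)&(hsv[...,1]>130)&(hsv[...,2]<190)).astype(np.uint8)
print(sense()["position"])
E
```

```text
time_s: 19.15
position: [0.3192, -0.1129, 0.2077]
tool_rot: [-3.141, -0.0, -0.153]
wrist_force: [-0.5, 0.4, 0.2]
grip_width: 0.0003
grip_force: 0.0
-45 24 zmax -1.4 y -5.6
-40 40 zmax 12.9 y 0.0
-35 26 zmax 14.5 y 0.7
-30 28 zmax 14.6 y -0.7
-25 24 zmax 15.0 y -1.1
-20 24 zmax 16.1 y -0.5
-15 24 zmax 15.8 y 1.6
-10 27 zmax 13.9 y -0.2
0 21 zmax 15.7 y -0.4
10 23 zmax 15.2 y 0.6
20 27 zmax 14.2 y 0.4
30 26 zmax 14.5 y -0.5
40 23 zmax 13.6 y 2.6
50 23 zmax 12.4 y 0.5
60 21 zmax 11.8 y 1.2
70 25 zmax 9.6 y 0.8
80 18 zmax 4.1 y -0.9
90 22 zmax 1.8 y 1.8
110 20 zmax 3.8 y -0.5
130 24 zmax 1.5 y 2.0
150 28 zmax 1.2 y 2.2
nb -30 16.3 -0.5
nb -20 14.0 0.4
nb 20 14.5 1.9
nb 40 13.9 0.6
[ 0.31900002 -0.11277724  0.20753357]
```

The handle sits at the neighbours' height and is centred. The butt is about 41 mm behind the clip, so the edge is about 32 mm inside the guard.

```bash
python3 -c "
from station import bot
print(bot.sign_off())"
```

```text
the job is handed in; nothing more can be done
None
```

The chisel is stowed and handed in at about 19 s: by my measurements its edge is about 32 mm inside the guard and its handle is home in the clip, and the robot stayed clear of the honing guide and tin (hand-in gave no pass/fail verdict).

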